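# Turn the paste bottle over and stand it on the tile

### The job

Bring the paste down to the nozzle before use: pick up the closed white bottle with the red nozzle that stands near the blue tile, turn it upside down in the air so that the nozzle points at least 30 degrees below level, and keep it so for about two seconds. Then stand it upright again, wholly on the blue tile, without dropping it, and leave the whetstone, the tumbler and the tape roll where they are.

Things in the scene. Friction and masses are not known exactly. Their poses are not given: they have to be found in the camera images.
- paste_bottle: closed round white bottle, red cap and nozzle, upright on the table, about 0.19 kg: body 53 mm in diameter from the base to 116 mm height, cap 24 mm in diameter from 116 to 132 mm, thin nozzle 11 mm in diameter up to 153 mm. Origin: centre of its underside; +z runs along the bottle to the nozzle. Grasp across the body. (not the similar bottle far off behind the stone chips)
- tile_stand: blue glazed square tile lying fixed on the table, 100 x 100 mm, its top 10 mm above the table. Origin: centre of its underside at table height; x and y along its sides, z up
- whetstone: dark grey whetstone block, 50 x 88 x 21 mm, lying flat; origin at the centre of its underside, y along its length. Bystander, lies nearest the robot
- tumbler: clear glass tumbler, 77 mm in diameter, 85 mm high; origin at the centre of its underside. Bystander
- tape_roll: roll of beige masking tape lying flat, 104 mm in diameter, 25 mm high; origin at the centre of its underside. Bystander

How it is judged:
By the outcome, as a careful person would: the job done as asked, in the order asked, and still so for the second after the job is handed in, with the robot touching nothing.
It also fails if it takes over 48 s, if anything falls off the work surface, if the arm or the gripper's body presses on something with over 40 N, if the wrist force passes 120 N, or if a joint passes its speed limit or range.

### The arm

A 6-joint arm with a two-finger parallel gripper is mounted at the origin on the work surface; the furniture and walls round the work are solid. World frame = base frame: x ahead of the robot, y to its left, z up, the work surface at z = 0. Lengths are in m, angles in rad, forces in N, time in s.
With the tool pointing down it reaches from about 0.325 to 0.775 m from the base axis. Payload 5.5 kg.
Tool frame: the origin (TCP) lies midway between the tips of the shut fingers; the grasp point (between the pads) lies 19 mm behind it (manip.grip_point_offset is the z of the grasp point in the tool frame, in m); z points along the fingers, y is the line along which they close (so a half turn about z gives the same grasp; the last joint's range is limited). The gripper opens to 88 mm and grips with 3 to 60 N. Pads are 20 mm wide; open, the fingers measure 115 mm over their backs; the gripper's body (75 mm by 178 mm) begins 61 mm behind the grasp point.
Start: joints at [-1.204, 0.091, 1.231, -0, 1.82, -0.057], TCP at [0.247, -0.547, 0.223] pointing down, gripper open.
Joint ranges: [-2.87, 2.87], [-0.86, 2.18], [0.17, 2.46], [-1.51, 4.65], [0.06, 2.69], [-2.65, 2.65]. Speed limits (rad/s): [2.57, 2.57, 3.01, 3.14, 3.14, 3.14].

### API

Orientations are given as a unit quaternion [w, x, y, z].
In Python, from cell import manip, status, cams gives the robot as it stands. Calls block until the motion is done:
- manip.move_ptp(position, orientation): joint-space move of the TCP to a pose.
- manip.move_straight(position, attitude=None, feed=0.15, contact_N=None): straight line of the TCP; attitude=None keeps the orientation; feed is the mean speed in m/s. With contact_N (N) it stops when the force on the tool has changed by that much, and returns True; else False.
- manip.goto_joints(angles): joint-space move.
- manip.grip(opening, squeeze=None): finger opening in m; squeeze is the grip in N (None keeps the last); returns when the fingers have stopped.
- manip.dwell(seconds).
- manip.inverse_kinematics(position, orientation): joint angles nearest the present ones, or None.
- status.sense(): the state.
- cams.get_image(name): name is "side" or "top"; returns a dict with "frame" (400x640x3 uint8, red, green, blue), "K" (3x3 intrinsics, pixels), "rvec" (rotation vector, rad) and "tvec" (3), from world to camera coordinates, as OpenCV has them. Camera axes: x right, y down, z forward; pixel columns grow to the right and rows downward; lengths in m; the calibration is good to about 2 mm. A picture is of the moment at which its call begins. There is no depth.
A pose or a line that the arm cannot do raises manip.MotionError and nothing moves.
- manip.hand_in(): hands the job in; it is judged then, once.
The state is a dict: "t": time; "joints": joint angles; "dq": joint speeds; "effort": joint torques, N m; "position": TCP position; "tool_rot": TCP orientation; "wrist_force": force on the tool from outside, world axes, zero at the start; "wrist_torque": the same for the moment, N m; "width": finger opening in m; "grasp_force": force on a finger pad.
Only numpy, scipy, OpenCV 4.12 (cv2) and the standard library are available. Lean on these libraries where they do the work, as an engineer would, in place of code of your own. Each camera call takes 0.05 s, during which the arm holds its last target. There are 200 camera calls.

## Working session

There is one attempt and no reset: what is moved stays moved. The work goes in short steps, each a Python script; the robot and the scene stay as the last script left them, time stands still between calls to the robot, and variables do not carry over. Pictures are saved under pics/ and viewed, at most 10 in all, crops included, and the job is handed in when it is done.

```bash
mkdir -p pics
python3 - <<'E'
from cell import manip,status,cams
import cv2,pickle
d={}
for n in("side","top"):
    r=cams.get_image(n);d[n]=r;cv2.imwrite(f"pics/{n}0.png",r["frame"][:,:,::-1])
    R=cv2.Rodrigues(r["rvec"])[0];print(n,(-R.T@r["tvec"].ravel()).round(3),r["K"].round(1).tolist())
pickle.dump(d,open("d.pkl","wb"))
s=status.sense();print(s["t"],s["tool_rot"],s["width"],manip.grip_point_offset)
E
```

```text
side [0.38  0.478 0.643] [[477.3, 0.0, 317.2], [0.0, 477.3, 203.2], [0.0, 0.0, 1.0]]
top [ 0.459 -0.276  0.901] [[454.0, 0.0, 317.0], [0.0, 454.0, 202.3], [0.0, 0.0, 1.0]]
0.1 [-8.40430851e-04  9.77634786e-01  2.10308101e-01 -1.45808914e-04] 0.08780585603366073 -0.0187
```

View pics/side0.png

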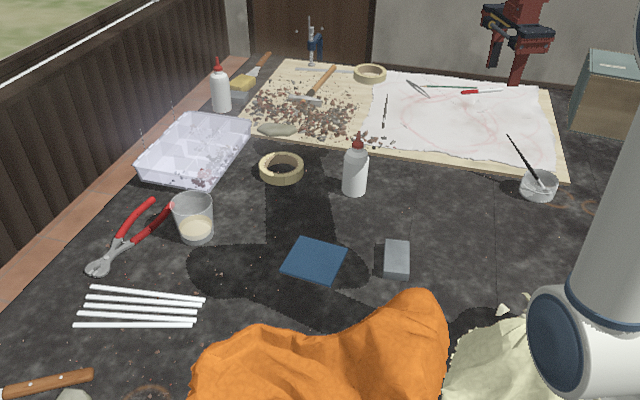

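View pics/top0.png

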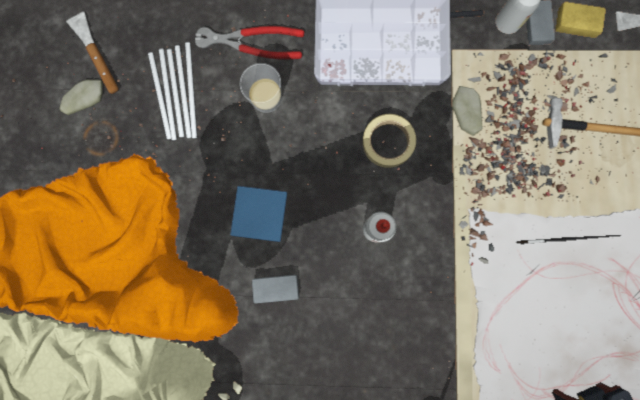

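Side view: the bottle is at about (355,175), the tile at (314,260), the whetstone at (397,258), the tape at (282,168) and the tumbler at (193,217). Top view: bottle nozzle (382,226), tile (259,214), whetstone (275,289), tape (389,139), tumbler (261,87). Next I'll turn these into positions.

```bash
cat > h.py <<'E'
import numpy as np,cv2
def ray(r,uv,z):
    R=cv2.Rodrigues(r["rvec"])[0];t=np.ravel(r["tvec"]);c=-R.T@t
    d=R.T@np.linalg.inv(r["K"])@np.array([uv[0],uv[1],1.]);return (c+d*(z-c[2])/d[2])
def proj(r,p): return cv2.projectPoints(np.atleast_2d(np.array(p,float)),r["rvec"],r["tvec"],r["K"],None)[0][:,0]
def blob(r,roi,kind):
    x0,y0,x1,y1=roi;f=r["frame"][y0:y1,x0:x1].astype(int);R,G,B=f[...,0],f[...,1],f[...,2]
    m={"blue":(B>R+35),"red":(R>G+60)&(R>B+60),"white":(R>125)&(abs(R-B)<40)}[kind]
    n,l,s,_=cv2.connectedComponentsWithStats(m.astype(np.uint8))
    k=1+s[1:,4].argmax();ys,xs=np.nonzero(l==k);return np.c_[xs+x0,ys+y0].astype(np.float32)
E
python3 - <<'E'
import pickle,numpy as np,cv2
from h import *
d=pickle.load(open("d.pkl","rb"));T,S=d["top"],d["side"]
for r,roi in((T,(215,170,305,260)),(S,(270,225,360,295))):
    b=blob(r,roi,"blue");w=np.array([ray(r,p,.01)[:2] for p in b],np.float32)
    q=cv2.minAreaRect(w*1000);print("tile",q,"mean",w.mean(0))
rt=blob(T,(360,205,400,245),"red");wt=blob(T,(355,200,405,250),"white")
print("redT",rt.mean(0),len(rt),[ray(T,rt.mean(0),z).round(4)[:2] for z in(.132,.145)])
print("whiteT box",wt.min(0),wt.max(0))
rs=blob(S,(335,125,380,160),"red");ws=blob(S,(335,140,378,205),"white")
print("redS",rs.min(0),rs.max(0),"whiteS",ws.min(0),ws.max(0))
# fit: silhouettes of body by model projection (bbox residuals)
from scipy.optimize import least_squares
a=np.linspace(0,2*np.pi,72)
def cyl(x,y,R,zs): return np.array([[x+R*np.cos(t),y+R*np.sin(t),z] for z in zs for t in a])
def bb(p): return np.r_[p.min(0),p.max(0)]
def res(v):
    m=bb(proj(T,cyl(*v,.0265,[0,.105]))); s=bb(proj(S,cyl(*v,.0265,[0,.105])))
    return np.r_[m-np.r_[wt.min(0),wt.max(0)],(s-np.r_[ws.min(0),ws.max(0)])[[0,2,3]]]
o=least_squares(res,ray(T,rt.mean(0),.135)[:2],loss="soft_l1");print("bottle",o.x,o.fun.round(1))
for n,u,v,z in(("stone",(275,289),(397,255),.021),("tape",(389,139),(282,164),.025),("tumbler",(261,87),(193,240),0.0)):print(n,ray(T,u,z).round(3),ray(S,v,z).round(3))
print("px base",proj(T,[[0,0,0],[.247,-.547,.22]]))
E
```

```text
tile ((539.207763671875, -124.57443237304688), (100.32913208007812, 99.49173736572266), 83.68991088867188) mean [ 0.538884   -0.12480555]
tile ((537.5328369140625, -119.03759765625), (103.04627990722656, 100.27996063232422), 83.98017883300781) mean [ 0.53717864 -0.11717062]
redT [382.82 225.21] 100 [array([ 0.5114, -0.3573]), array([ 0.5105, -0.3559])]
whiteT box [364. 213.] [394. 242.]
redS [353. 141.] [355. 144.] whiteS [335. 140.] [377. 197.]
bottle [ 0.5103025  -0.35793964] [-1.4 -1.3  2.8  1.6  7.2 -6.9  0.6]
stone [ 0.393 -0.164  0.021] [ 0.391 -0.161  0.021]
tape [ 0.688 -0.38   0.025] [ 0.684 -0.376  0.025]
tumbler [ 0.803 -0.119  0.   ] [ 0.78  -0.115  0.   ]
px base [[183.33673805 498.81877402]
 [524.04777579 410.47745936]]
```

```bash
cat >> h.py <<'E'
from scipy.spatial.transform import Rotation as Ro
def pose(g,yaw,pitch,s=1):
    c,p=np.cos,np.sin
    a=np.array([c(pitch)*c(yaw),c(pitch)*p(yaw),-p(pitch)]);y=s*np.array([-p(yaw),c(yaw),0])
    q=Ro.from_matrix(np.c_[np.cross(y,a),y,a]).as_quat(scalar_first=True)
    return np.array(g)+.0187*a,q,a
E
python3 - <<'E'
import pickle
from h import *
from cell import manip,status
d=pickle.load(open("d.pkl","rb"));b=np.array([.511,-.357])
for n in d:
    f=d[n]["frame"].copy();t=np.linspace(0,6.28,40)
    for R,z in((.0265,0),(.0265,.116),(.012,.132),(.0055,.153)):
        P=np.c_[b[0]+R*np.cos(t),b[1]+R*np.sin(t),0*t+z]
        for u in proj(d[n],P): 
            f[int(round(u[1])),int(round(u[0]))]=(0,255,0)
    c=proj(d[n],[[*b,.06]])[0].astype(int)
    d[n]=cv2.resize(f[c[1]-45:c[1]+45,c[0]-45:c[0]+45],(390,390),interpolation=0)
cv2.imwrite("pics/chk.png",np.hstack([d["side"],d["top"]])[:,:,::-1])
az=np.arctan2(b[1],b[0]);p=np.radians(25)
for s in(1,-1):
  for nm,g,yw in(("grasp",[*b,.07],az),("pre",[*(b-.13*np.array([np.cos(az),np.sin(az)])),.14],az),("lift",[*b,.4],az),("air",[.48,-.25,.38],-.48),("place",[.5385,-.122,.082],-.1),("placeabove",[.5385,-.122,.2],-.1),("retr",[.42,-.11,.14],-.1)):
    x,q,a=pose(g,yw,p,s);j=manip.inverse_kinematics(x,q);print(s,nm,None if j is None else np.round(j,2))
E
```

```text
1 grasp [-0.72 -0.48  2.39  0.77  0.14 -2.39]
1 pre None
1 lift [-0.72 -0.69  1.92  0.14  0.78 -1.71]
1 air None
1 place None
1 placeabove None
1 retr None
-1 grasp [-0.72 -0.48  2.39  0.77  0.14  0.76]
-1 pre None
-1 lift [-0.72 -0.69  1.92  0.14  0.78  1.43]
-1 air None
-1 place None
-1 placeabove None
-1 retr None
```

View pics/chk.png

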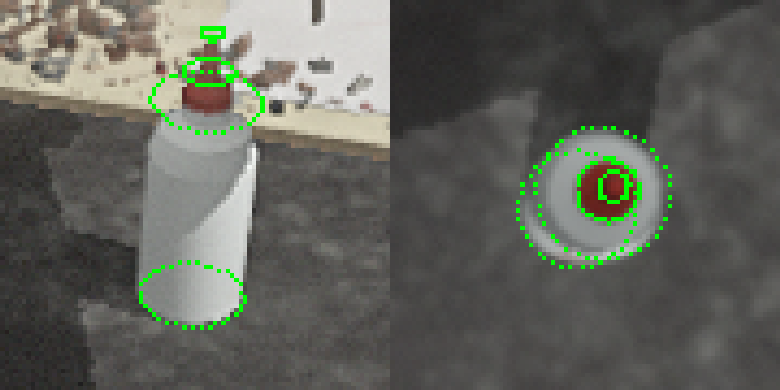

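The overlaid model fits the bottle in both views, so (0.511,-0.357) is good. The radial approach is out of reach close in, so I'll search over yaw and pitch.

Run:
```python
from h import *
from cell import manip
b=np.array([.511,-.357]);T=np.array([.5385,-.122])
def ik(g,y,p,s=1):
    x,q,a=pose(g,y,p,s);return manip.inverse_kinematics(x,q)
D=np.radians
for p in(20,25,30,35,40):
  for nm,c,z in(("G",b,.075),("P",T,.087)):
    ok=[]
    for y in range(-180,180,15):
      a=pose([0,0,0],D(y),D(p))[2]
      g=np.r_[c,z]
      J=[[ik(h,D(y),D(p),s) for h in(g,g-.11*a,g+[0,0,.1])] for s in(1,-1)]
      n=[all(k is not None for k in j) for j in J]
      if any(n):ok.append((y,n[0],n[1],[np.round(j[0],1).tolist() for j,m in zip(J,n) if m][0]))
    print(p,nm);[print("   ",o) for o in ok]
```

```text
20 G
    (-150, True, False, [-0.3, 0.9, 0.9, -1.0, 2.2, 0.5])
    (-135, True, False, [-0.2, 0.7, 1.2, -1.0, 2.0, 0.5])
    (-120, True, False, [-0.2, 0.5, 1.4, -1.1, 1.7, 0.5])
    (-105, True, False, [-0.2, 0.3, 1.7, -1.2, 1.5, 0.4])
    (-90, True, False, [-0.2, 0.2, 1.9, -1.3, 1.3, 0.4])
    (-75, True, False, [-0.2, -0.1, 2.1, -1.4, 1.0, 0.4])
    (0, False, True, [-1.1, -0.1, 2.2, 1.4, 1.0, -0.4])
    (15, False, True, [-1.2, 0.1, 2.0, 1.3, 1.3, -0.4])
    (30, False, True, [-1.2, 0.3, 1.7, 1.2, 1.5, -0.5])
    (45, False, True, [-1.2, 0.5, 1.5, 1.1, 1.8, -0.5])
    (60, False, True, [-1.1, 0.6, 1.3, 1.0, 2.0, -0.5])
    (75, False, True, [-1.0, 0.8, 1.0, 0.9, 2.2, -0.6])
20 P
    (-150, True, True, [-0.0, 0.8, 0.9, -0.8, 2.4, 0.8])
    (-135, True, True, [0.1, 0.7, 1.1, -0.9, 2.2, 0.7])
    (-120, True, False, [0.2, 0.6, 1.3, -1.0, 2.0, 0.6])
    (-105, True, False, [0.2, 0.4, 1.5, -1.0, 1.9, 0.5])
    (-90, True, False, [0.3, 0.3, 1.7, -1.1, 1.7, 0.5])
    (-75, True, False, [0.3, 0.1, 1.9, -1.2, 1.5, 0.4])
    (-60, True, False, [0.3, -0.1, 2.2, -1.3, 1.2, 0.4])
    (-45, T
[... 7362 characters left out ...]
 -0.3, 2.1, -0.9, 1.1, -0.1])
    (-45, True, False, [0.1, -0.5, 2.2, -0.8, 0.9, -0.4])
    (15, False, True, [-0.7, -0.5, 2.3, 0.8, 1.0, 0.3])
    (30, False, True, [-0.7, -0.3, 2.1, 0.9, 1.2, 0.0])
    (45, False, True, [-0.8, -0.1, 2.0, 0.9, 1.4, -0.2])
    (60, False, True, [-0.8, 0.0, 1.8, 0.8, 1.6, -0.3])
    (75, False, True, [-0.7, 0.2, 1.6, 0.8, 1.8, -0.5])
    (90, False, True, [-0.7, 0.4, 1.4, 0.7, 1.9, -0.6])
    (105, True, True, [-0.6, 0.5, 1.3, 0.6, 2.1, 2.4])
    (120, True, True, [-0.5, 0.6, 1.1, 0.5, 2.2, 2.2])
    (135, True, True, [-0.4, 0.7, 1.0, 0.3, 2.3, 2.0])
    (150, True, True, [-0.4, 0.7, 0.9, 0.2, 2.4, 1.8])
    (165, True, True, [-0.3, 0.7, 0.9, -0.0, 2.4, 1.5])
```

Run:
```python
from h import *
from cell import manip,status,cams
D=np.radians;b=[.511,-.357];p=D(25)
x,q,a=pose([*b,.072],D(45),p,-1)
manip.move_ptp(x-.12*a+[0,0,.12],q)
manip.move_straight(x-.12*a,feed=.2)
print("pre",status.sense()["t"])
manip.move_straight(x,feed=.1)
w0=status.sense()["wrist_force"]
manip.grip(.03,35)
s=status.sense();print(s["t"],s["width"],s["grasp_force"],w0,s["wrist_force"])
manip.move_straight(x+[0,0,.06],feed=.08)
s=status.sense();print(s["t"],s["width"],s["grasp_force"],s["wrist_force"])
f=np.hstack([cams.get_image(n)["frame"][:,c:c+400] for n,c in(("side",150),("top",200))])
cv2.imwrite("pics/lift.png",f[:,:,::-1])
for e in(0,10,20):
  for g in([.55,-.33,.40],[.58,-.35,.45],[.5,-.35,.42]):
    yw=np.arctan2(g[1],g[0]);print(e,g,[None if j is None else np.round(j,2).tolist() for j in(manip.inverse_kinematics(*pose(g,yw,-D(e),s)[:2]) for s in(-1,1))])
```

```text
pre 1.8417
3.85 0.05167180994509848 34.99998025596142 [-0.91873475  0.31824544 -0.39668794] [-0.32519062 -0.86300108  0.37128735]
4.75 0.05169062731826653 35.00176962465048 [-0.44346922  0.87435119 -1.843379  ]
0 [0.55, -0.33, 0.4] [[-0.65, -0.76, 2.21, 0.72, 0.17, 0.85], [-0.65, -0.76, 2.21, 0.72, 0.17, -2.29]]
0 [0.58, -0.35, 0.45] [[-0.64, -0.64, 2.05, 0.55, 0.19, 1.02], [-0.64, -0.64, 2.05, 0.55, 0.19, -2.12]]
0 [0.5, -0.35, 0.42] [None, None]
10 [0.55, -0.33, 0.4] [[-0.65, -0.72, 2.29, 2.59, 0.2, -1.01], [-0.65, -0.72, 2.29, 2.59, 0.2, 2.13]]
10 [0.58, -0.35, 0.45] [[-0.64, -0.61, 2.13, 2.5, 0.16, -0.92], [-0.64, -0.61, 2.13, 2.5, 0.16, 2.22]]
10 [0.5, -0.35, 0.42] [None, None]
20 [0.55, -0.33, 0.4] [[-0.64, -0.6, 2.32, 2.94, 0.51, -1.36], [-0.64, -0.6, 2.32, 2.94, 0.51, 1.78]]
20 [0.58, -0.35, 0.45] [[-0.64, -0.51, 2.17, 2.94, 0.45, -1.35], [-0.64, -0.51, 2.17, 2.94, 0.45, 1.79]]
20 [0.5, -0.35, 0.42] [[-0.72, -0.76, 2.37, 2.87, 0.41, -1.28], [-0.72, -0.76, 2.37, 2.87, 0.41, 1.86]]
```

View pics/lift.png

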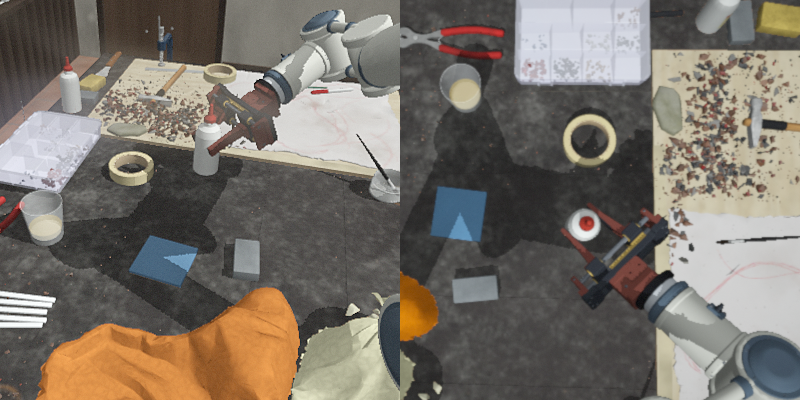

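The bottle is gripped and upright: nozzle at about (210,120) in the side half, and (585,224) in the top half. The bystanders have not moved. Next I lift it and invert it.

Run:
```python
from h import *
from cell import manip,status,cams
g=[.58,-.35,.45];yw=np.arctan2(g[1],g[0])
p=np.array(status.sense()["position"]);manip.move_straight([p[0],p[1],.25],feed=.15)
manip.move_ptp(*pose(g,yw,0,-1)[:2])
j=np.array(status.sense()["joints"]);print(j.round(2),status.sense()["t"])
k=j.copy();k[5]-=np.pi;manip.goto_joints(k)
t0=status.sense()["t"];f=np.hstack([cams.get_image(n)["frame"][:,c:c+400] for n,c in(("side",150),("top",200))])
cv2.imwrite("pics/inv.png",f[:,:,::-1])
manip.dwell(2.3)
s=status.sense();print(t0,s["t"],s["width"],s["grasp_force"],s["wrist_force"])
```

```text
[-0.64 -0.64  2.05  0.55  0.19  1.02] 7.3333
9.9833 12.3833 0.051659232038218234 34.99655809253454 [ 0.47056438  0.01246842 -2.16739891]
```

View pics/inv.png

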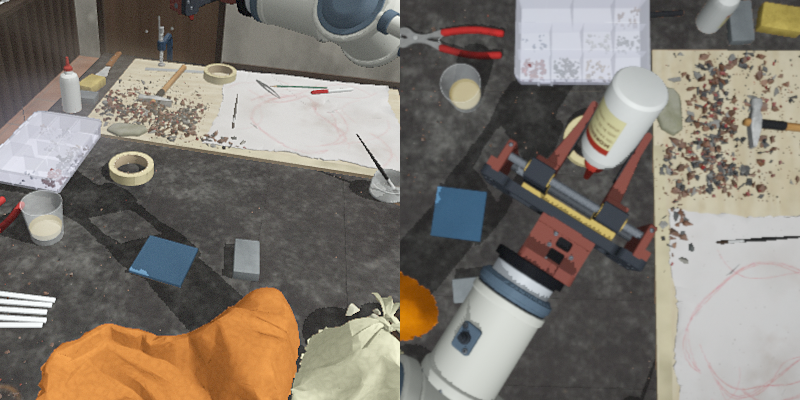

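The bottle is inverted: base up at (640,90), nozzle at (592,172), lower and pointing back. It was held for 2.4 s. Next I turn it upright and bring it over the tile.

Run:
```python
from h import *
from cell import manip,status,cams
D=np.radians;T=[.5385,-.122]
j=np.array(status.sense()["joints"]);j[5]+=np.pi;manip.goto_joints(j)
x,q,a=pose([*T,.082],D(55),D(25),-1)
manip.move_ptp(x+[0,0,.16],q)
manip.move_straight(x+[0,0,.03],feed=.12)
manip.dwell(.2);s=status.sense();print(s["t"],s["joints"],s["width"],s["wrist_force"])
f=np.hstack([cams.get_image(n)["frame"][100:300,c:c+200] for n,c in(("side",230),("top",170))])
cv2.imwrite("pics/abv.png",cv2.resize(f,(800,400))[:,:,::-1])
```

```text
17.8583 [-0.85210082  0.0624898   1.84619004  1.07978076  1.63436577 -0.40898314] 0.0514160999900786 [-1.26056182  0.74690016 -2.26450041]
```

View pics/abv.png

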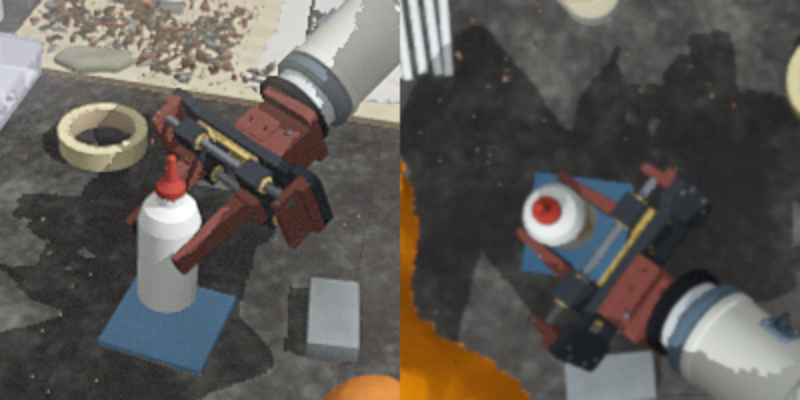

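The bottle is upright above the tile. In the side half its base at (168,305) is over the tile, and in the top half the cap at (545,208) is shifted left by perspective. I'll check the tilt numerically, then set it down.

Run:
```python
from h import *
from cell import manip,status,cams
D=np.radians;T=[.5385,-.122]
for n,roi in(("side",(295,170,335,205)),("top",(228,190,255,218))):
    r=cams.get_image(n);m=blob(r,roi,"red");print(n,"red",m.mean(0),m.min(0),m.max(0),"exp",proj(r,[[*T,.04+z] for z in(.124,.152)]).round(1).tolist())
x,q,a=pose([*T,.082],D(55),D(25),-1)
manip.move_straight(x+[0,0,.006],feed=.06);manip.dwell(.2)
c=manip.move_straight(x-[0,0,.006],feed=.012,contact_N=2.5)
s=status.sense();print(s["t"],c,np.array(s["position"])-x,s["wrist_force"])
```

```text
side red [315.33334 190.69193] [308. 177.] [322. 199.] exp [[314.7, 192.0], [314.8, 178.2]]
top red [242.72917 205.     ] [236. 199.] [249. 211.] exp [[241.2, 205.0], [237.6, 203.1]]
19.4167 True [ 4.73225775e-05  9.06064759e-05 -7.80006911e-05] [-1.31464871 -0.72100385  4.44605802]
```

Run:
```python
from h import *
from cell import manip,status,cams
manip.grip(.062);manip.dwell(.2);manip.grip(.086)
x,q,a=pose([.5385,-.122,.082],np.radians(55),np.radians(25),-1)
manip.move_straight(x-.13*a,feed=.08)
p=x-.13*a;manip.move_straight(p+[-.02,-.05,.15],feed=.2)
s=status.sense();print(s["t"],s["wrist_force"])
f=np.hstack([cams.get_image(n)["frame"][:,c:c+400] for n,c in(("side",150),("top",180))])
cv2.imwrite("pics/end.png",f[:,:,::-1])
```

```text
23.3417 [ 0.03315702  0.26317253 -0.53236115]
```

View pics/end.png

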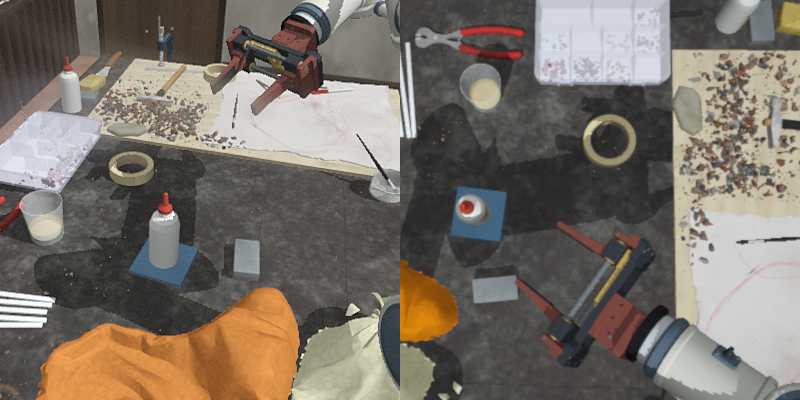

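The bottle stands upright on the tile, with its base at (163,262) in the side half. The whetstone, tumbler and tape are unmoved, and the gripper is clear.

```bash
python3 -c "
from cell import manip
print(manip.hand_in())"
```

```text
the job is handed in; nothing more can be done
None
```

The job is handed in: the bottle was held inverted, nozzle an estimated 65° below level, for about 2.4 s; it now stands upright on the blue tile, with the whetstone, tumbler and tape roll unmoved, and the last move ended at about 23 s.

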